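# Stand the tube rack back on its feet and set it against the riser

### The arm

A 7-joint arm with a two-finger parallel gripper is mounted at the origin on the work surface. World frame = base frame: x ahead of the robot, y to its left, z up, the work surface at z = 0. Lengths are in mm, angles in rad, forces in N, time in s.
With the tool pointing down it reaches from about 350 to 900 mm from the base axis. Payload 7.2 kg.
Tool frame: the origin (TCP) lies at the very end of the fingers, on their centre line; the grasp point (between the pads) lies hold_point_z behind it (hold_point_z is the distance from the TCP to the grasp point, in mm); z points along the fingers, y is the direction in which the jaws open and shut (so a half turn about z gives the same grasp; the last joint's range is limited). The gripper opens to 88 mm and grips with 3 to 60 N. Pads are 20 mm wide; open, the fingers measure 115 mm over their backs; the gripper's body (75 mm by 178 mm) begins 61 mm behind the grasp point.
Start: joints at [1.109, 0.411, -0.013, 1.596, 0.006, 1.134, -0.082], TCP at [239.801, -577.169, 222.653] pointing down, gripper open.
Joint ranges: [-2.95, 2.95], [-0.29, 1.99], [-1.47, 1.44], [0.14, 2.54], [-1.03, 4.17], [0.13, 1.85], [-2.86, 2.86]. Speed limits (rad/s): [2.39, 2.39, 3.01, 3.01, 3.14, 3.14, 3.14].

### API

Orientations are given as a rotation vector (axis times angle).
In Python, from plant import * gives the robot as it stands.
- The arm moves only by the tool play_rows, never from a script. Its argument "steps" is a list of rows, each an object of numbers: "rx", "ry", "rz": the turn, a rotation vector about the world's x, y, z in units of 8 degrees (1.0 is 8 degrees); "tx", "ty", "tz": the shift along the world's x, y, z in cm; "hand": the closure, from 0 (fully open) to 1 (shut). In form: [{"rx": .., "ry": .., "rz": .., "tx": .., "ty": .., "tz": .., "hand": ..}, ...]. A call has 1 to 8 rows; each row is the pose to reach, as a shift and turn from the pose commanded when the call began; what a row does not reach only later rows make up. A row lasts 1/10 s, in which the tool goes at most 50 mm and 8.59 degrees, less where a joint would pass 70% of its speed; a pose out of reach is approached as far as the arm can. A call with a gripper value outside its range is refused whole. The fingers move at their own pace and stop on an object; the grip force is fixed at half the most. Time passes only in rows, so rows that repeat a pose let the fingers close. It gives the time, the measured TCP pose, the force and the opening at its end, in the units of the state.
- get_state(): the state, without advancing time (a new reading comes with each control period).
- get_image(name): name is "scene" or "side" or "wrist"; returns the picture (480x640x3 uint8, red, green, blue); there is no depth.
- camera_params(name): a dict with "mtx" (3x3 intrinsics, pixels), "world_to_cam" (4x4, takes a point from world to camera coordinates). Camera axes: x right, y down, z forward; pixel columns grow to the right and rows downward; lengths in mm; the calibration is good to about 2 mm. A picture is of the moment at which its call begins: read the wrist's pose just before it. camera_params takes no time and is no camera call; for the wrist camera it gives the pose at the moment of the call.
- close_job(): hands the job in, once; it reports no verdict.
The state is a dict: "time": time; "joint_pos": joint angles; "dq": joint speeds; "effort": joint torques, N m; "eef_pos": TCP position; "orientation": TCP orientation; "contact_force": force on the tool from outside, world axes, zero at the start; "torque": the same for the moment, N m; "gripper_width": finger opening in mm.
Only numpy, scipy, OpenCV 4.12 (cv2) and the standard library are available. Lean on these libraries where they do the work, as an engineer would, in place of code of your own. Each camera call takes 0.05 s, during which the arm holds its last target. There are 200 camera calls.

### The job

The empty test-tube rack has been left standing on its end. Push it over so that it stands on its four feet, tube holes upward, then push it along the bench until its long side is flat against the front of the low reagent riser, with its whole length in front of the riser. Only push it, never lift it, and leave the beaker and the two loose bottles on the bench where they stand.

Things in the scene. Friction and masses are not known exactly. Their poses are not given: they have to be found in the camera images.
- rack_center (a point): Centre (and about the centre of mass) of the loose white plastic test-tube rack: 220 mm long, 90 wide, 75 high when on its feet. Axes: z along the length (vertical at the start: it stands on end, this point 110 mm up), y along the width (sides at +-45 mm), x from the four feet (at -37.5 mm) to the face with ten tube holes (at +37.5 mm). On its feet x points up and this point is 37.5 mm up.
- rack: The same rack, same axes, 0.2 to 0.4 kg, free to slide; origin at the centre of the 75 x 90 mm end that it starts standing on. Its long sides are open between three shelves. Pushed towards its own -x near the top it tips over the edge of its feet at about 19 degrees of lean and drops onto its feet.
- riser_front (a point): Middle of the front edge, at bench level, of the fixed reagent riser: white laminate platform 460 mm long, 170 deep, 50 high, with fixed bottles at its rear (from 95 mm behind the front, up to 165 mm above the bench). z up, y along the front face (from -230 to +230 mm), x into the riser: the rack and the robot are on its negative x side. Its place and heading vary.
- riser: The same riser, same origin and axes. In them the rack starts on end with its centre at x = -170 to -130 mm and y = +50 to +110 mm, feet facing -y within 0.2 rad, so it falls along the riser's front towards -y.
- amber_bottle: Loose amber glass bottle with black cap, 64 mm in diameter, 150 mm high, standing beyond where the rack falls; origin at the centre of its underside, z up. Leave it alone.
- beaker: Loose open glass beaker, 68 mm in diameter, 85 mm high, standing on the robot's side of the rack; origin at the centre of its underside, z up. Leave it alone.
- wash_bottle: Loose clear plastic wash bottle with narrow neck, 62 mm in diameter, 150 mm high, standing on the side of the rack away from its feet; origin at the centre of its underside, z up. Leave it alone.

How it is judged:
By the outcome, as a careful person would: the job done as asked, in the order asked, and still so for the second after the job is handed in, with the robot touching nothing.
It also fails if it takes over 46 s, if anything falls off the work surface, if the arm or the gripper's body presses on something with over 40 N, if the wrist force passes 120 N, or if a joint passes its speed limit or range.

## Working session

There is one attempt and no reset: what is moved stays moved. The work goes in short steps, Python scripts to look and compute and a tool call to move; the robot and the scene stay as the last step left them, time stands still between calls to the robot, and variables do not carry over. Pictures are saved under pics/ and viewed, about 8 in all and at most 12, crops included, and the job is handed in when it is done.

Besides the shell and the picture viewer there is one more tool, called in YAML: its name, and indented under it one key for each argument. play_rows: Moves the arm, as the interface text tells. Its arguments: {"type":"object","properties":{"steps":{"type":"array","items":{"type":"object","properties":{"rx":{"type":"number"},"ry":{"type":"number"},"rz":{"type":"number"},"tx":{"type":"number"},"ty":{"type":"number"},"tz":{"type":"number"},"hand":{"type":"number"}}}}},"required":["steps"]}

```bash
ls; mkdir -p pics; python3 - <<'E'
from plant import *
import cv2, numpy as np
s=get_state();print({k:np.round(v,3) for k,v in s.items()})
a=get_image("scene");b=get_image("side")
cv2.imwrite("pics/a.png",a[:,:,::-1]);cv2.imwrite("pics/b.png",b[:,:,::-1])
for n in("scene","side"):
  p=camera_params(n);print(n,np.round(p["mtx"],1).tolist(),np.round(p["world_to_cam"],3).tolist())
E
```

```text
pics
{'time': np.float64(0.0), 'joint_pos': array([ 1.109,  0.412, -0.013,  1.597,  0.006,  1.134, -0.082]), 'dq': array([-0.   ,  0.   , -0.001, -0.001, -0.   , -0.   , -0.001]), 'effort': array([ 0.0000e+00, -5.8794e+01,  6.4200e-01, -2.9107e+01, -5.4000e-02,
        1.8000e-02,  0.0000e+00]), 'eef_pos': array([ 239.574, -576.705,  221.817]), 'orientation': array([-3.079e+00, -6.140e-01,  1.000e-03]), 'contact_force': array([ 0.225, -0.233, -0.978]), 'torque': array([ 0.047, -0.016,  0.007]), 'gripper_width': np.float64(87.691)}
scene [[495.4, 0.0, 316.2], [0.0, 495.4, 243.2], [0.0, 0.0, 1.0]] [[-0.835, 0.551, -0.018, 515.661], [0.421, 0.617, -0.665, -200.544], [-0.355, -0.562, -0.747, 1496.436], [0.0, 0.0, 0.0, 1.0]]
side [[447.3, 0.0, 325.6], [0.0, 447.3, 238.6], [0.0, 0.0, 1.0]] [[-0.947, -0.323, 0.0, 592.851], [-0.229, 0.672, -0.704, 175.615], [0.227, -0.667, -0.71, 1024.87], [0.0, 0.0, 0.0, 1.0]]
```

View pics/a.png

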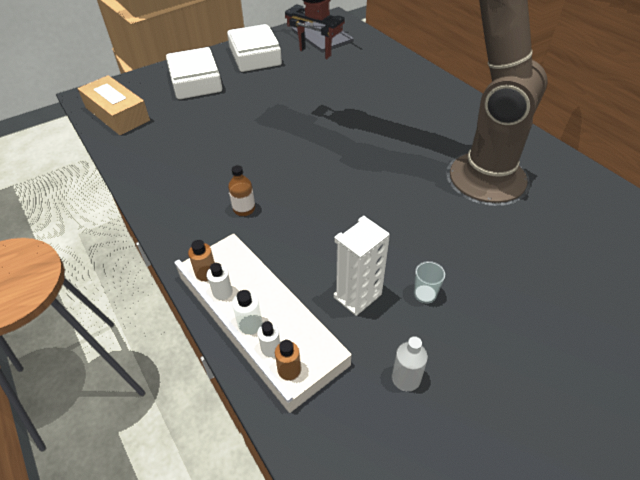

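View pics/b.png

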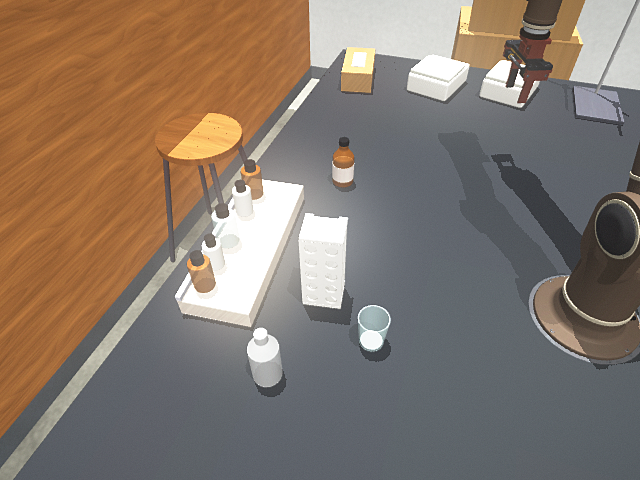

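```bash
cat > h.py <<'E'
import numpy as np, cv2
from plant import *
def ray(n,uv):
    p=camera_params(n);R=p["world_to_cam"][:3,:3];t=p["world_to_cam"][:3,3]
    return -R.T@t, R.T@np.linalg.solve(p["mtx"],[uv[0],uv[1],1.])
def onz(n,uv,z):
    c,d=ray(n,uv);return c+d*(z-c[2])/d[2]
def tri(a,b):
    A=[];y=[]
    for n,uv in(("scene",a),("side",b)):
        c,d=ray(n,uv);d/=np.linalg.norm(d);P=np.eye(3)-np.outer(d,d);A.append(P);y.append(P@c)
    return np.linalg.lstsq(np.vstack(A),np.hstack(y),rcond=None)[0]
def proj(n,X):
    p=camera_params(n);q=p["mtx"]@(p["world_to_cam"][:3,:3]@X+p["world_to_cam"][:3,3]);return q[:2]/q[2]
E
python3 - <<'E'
from h import *
a=cv2.imread("pics/a.png");b=cv2.imread("pics/b.png")
c1=cv2.resize(a[205:325,320:460],None,fx=5,fy=5,interpolation=cv2.INTER_CUBIC)[:,:400]
c2=cv2.resize(b[205:325,280:400],None,fx=5,fy=5,interpolation=cv2.INTER_CUBIC)[:,:400]
cv2.imwrite("pics/c.png",np.hstack([c1,c2]))
for n,im in(("scene",a),("side",b)):
  hsv=cv2.cvtColor(im,cv2.COLOR_BGR2HSV)
  m=((hsv[:,:,2]>150)&(hsv[:,:,1]<60)).astype(np.uint8)
  for c in cv2.findContours(m,0,2)[0]:
    if cv2.contourArea(c)>300 and 160<c[:,0,0].mean()<450 and c[:,0,1].mean()>150:
      h=cv2.convexHull(c);print(n,cv2.contourArea(c),cv2.approxPolyDP(h,4,True)[:,0].tolist())
E
```

```text
scene 688.0 [[415, 336], [426, 361], [412, 369], [399, 362], [397, 350]]
scene 786.0 [[427, 261], [441, 266], [444, 278], [434, 297], [424, 301], [415, 293], [416, 268]]
scene 12124.5 [[351, 354], [289, 410], [174, 262], [234, 234]]
scene 3774.5 [[363, 215], [389, 234], [380, 294], [355, 314], [334, 296], [334, 237]]
side 1479.5 [[259, 327], [278, 343], [281, 375], [270, 386], [254, 380], [247, 353]]
side 1117.0 [[377, 305], [388, 312], [390, 322], [380, 348], [367, 350], [361, 346], [357, 317], [363, 307]]
side 19300.0 [[348, 218], [340, 308], [36, 447], [34, 434], [45, 412], [243, 164], [306, 185]]
```

View pics/c.png

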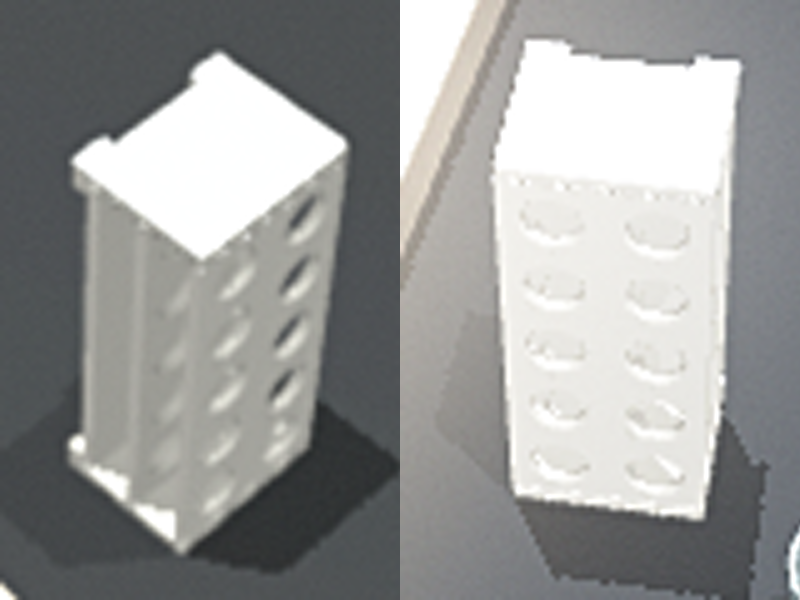

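```bash
python3 - <<'E'
from h import *
S=dict(thr=(360.6,256.8),tho=(389.4,234.6),tfo=(363.6,215.4),tfr=(334.4,237.6),bhr=(356.6,315.4),bho=(382,294))
D=dict(thr=(299.6,239.6),tho=(343.2,243.4),tfo=(348,217.8),tfr=(305.4,213.2),bhr=(303.2,304),bho=(341,308.6))
for k in S:print(k,tri(S[k],D[k]).round(1),onz("scene",S[k],220 if k[0]=='t' else 0).round(1),onz("side",D[k],220 if k[0]=='t' else 0).round(1))
for n,u in(("amb",((243,210),(343,184))),("bk",((427,297),(372,345))),("wash",((408,383),(267,379)))):
  print(n,onz("scene",u[0],5).round(),onz("side",u[1],5).round())
for u in((234,236),(350,350)):print(onz("scene",u,50).round(1))
for u in((305,185),(250,316)):print(onz("side",u,50).round(1))
a=cv2.imread("pics/a.png");b=cv2.imread("pics/b.png")
c1=cv2.resize(a[225:415,165:365],None,fx=3,fy=3)[:,:]
c2=cv2.resize(b[165:335,170:320],None,fx=3,fy=3)
o=np.zeros((570,1050,3),np.uint8);o[:c1.shape[0],:600]=c1;o[:510,600:]=c2
cv2.imwrite("pics/d1.png",o[:,200:1000])
E
```

```text
thr [620.9 177.1 213.8] [624.1 180.8 220. ] [618.4 183.1 220. ]
tho [534.4 162.9 216.6] [537.  165.9 220. ] [533.5 165.2 220. ]
tfo [546.6  88.4 218.2] [547.5  89.3 220. ] [546.1  90.9 220. ]
tfr [636.2 104.5 217.4] [638.  107.3 220. ] [635.1 106.2 220. ]
bhr [6.210e+02 1.786e+02 1.000e-01] [621.  178.8   0. ] [621.  178.2   0. ]
bho [533.  163.9   1.7] [532.4 163.6   0. ] [533.3 162.1  -0. ]
amb [ 679. -287.    5.] [ 665. -276.    5.]
bk [450. 234.   5.] [440. 235.   5.]
wash [634. 380.   5.] [622. 381.   5.]
[ 760.1 -170.2   50. ]
[706.2 266.6  50. ]
[ 750.5 -181.6   50. ]
[703.2 278.8  50. ]
```

View pics/d1.png

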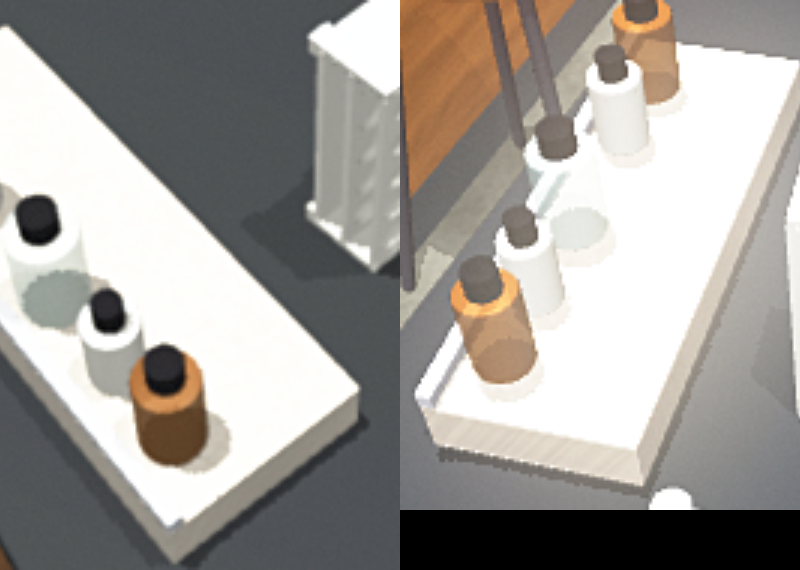

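```bash
python3 - <<'E'
from h import *
print("far",tri((234,234),(303.3,185)).round(1),onz("scene",(234,234),50).round(1),onz("side",(303.3,185),50).round(1))
print("near",tri((350.7,355.7),(250.7,315.7)).round(1),onz("scene",(350.7,355.7),50).round(1),onz("side",(250.7,315.7),50).round(1))
print("nearbot",tri((350.7,365),(251,326.7)).round(1))
E
```

```text
far [ 755.8 -179.9   48.4] [ 756.9 -176.6   50. ] [ 755.1 -180.    50. ]
near [707.7 271.2  36.6] [712.9 278.4  50. ] [702.2 277.7  50. ]
nearbot [709.  275.6   1.2]
```

Everything checks out: the corner heights (214–218 at the top, 0–2 at the bottom), the riser length (460) and the rack width. The riser front middle is at about (732,48) with heading 0.105 rad. The rack centre is at about (584,134), feet direction (0.18,-0.98). I'll move over and behind the hole face.

play_rows:
  steps:
    - {"tx": 1.7,"ty": 4.2,"tz": 1.2,"rz": -0.25,"hand": 1}
    - {"tx": 3.4,"ty": 8.4,"tz": 2.4,"rz": -0.5,"hand": 1}
    - {"tx": 5.1,"ty": 12.6,"tz": 3.6,"rz": -0.75,"hand": 1}
    - {"tx": 6.8,"ty": 16.8,"tz": 4.8,"rz": -1,"hand": 1}
    - {"tx": 8.5,"ty": 21,"tz": 6,"rz": -1.25,"hand": 1}
    - {"tx": 10.2,"ty": 25.2,"tz": 7.2,"rz": -1.5,"hand": 1}
    - {"tx": 11.9,"ty": 29.4,"tz": 8.4,"rz": -1.75,"hand": 1}
    - {"tx": 13.6,"ty": 33.6,"tz": 10.0,"rz": -2,"hand": 1}

```text
schema error: expected keys rx, ry, rz, tx, ty, tz, hand
```

play_rows:
  steps:
    - {"rx": 0,"ry": 0,"tx": 1.7,"ty": 4.2,"tz": 1.2,"rz": -0.25,"hand": 1}
    - {"rx": 0,"ry": 0,"tx": 3.4,"ty": 8.4,"tz": 2.4,"rz": -0.5,"hand": 1}
    - {"rx": 0,"ry": 0,"tx": 5.1,"ty": 12.6,"tz": 3.6,"rz": -0.75,"hand": 1}
    - {"rx": 0,"ry": 0,"tx": 6.8,"ty": 16.8,"tz": 4.8,"rz": -1,"hand": 1}
    - {"rx": 0,"ry": 0,"tx": 8.5,"ty": 21,"tz": 6,"rz": -1.25,"hand": 1}
    - {"rx": 0,"ry": 0,"tx": 10.2,"ty": 25.2,"tz": 7.2,"rz": -1.5,"hand": 1}
    - {"rx": 0,"ry": 0,"tx": 11.9,"ty": 29.4,"tz": 8.4,"rz": -1.75,"hand": 1}
    - {"rx": 0,"ry": 0,"tx": 13.6,"ty": 33.6,"tz": 10.0,"rz": -2,"hand": 1}

```text
time: 0.9
eef_pos: [375.7, -239.2, 322.7]
orientation: [-3.136, -0.178, 0.001]
contact_force: [1.1, -0.5, 0.5]
gripper_width: 27.2
```

play_rows:
  steps:
    - {"rx": 0,"ry": 0,"tx": 1.7,"ty": 4.4,"tz": 0.2,"rz": 0,"hand": 1}
    - {"rx": 0,"ry": 0,"tx": 3.4,"ty": 8.8,"tz": 0.4,"rz": 0,"hand": 1}
    - {"rx": 0,"ry": 0,"tx": 5.1,"ty": 13.2,"tz": 0.4,"rz": 0,"hand": 1}
    - {"rx": 0,"ry": 0,"tx": 6.8,"ty": 17.6,"tz": 0.4,"rz": 0,"hand": 1}
    - {"rx": 0,"ry": 0,"tx": 8.5,"ty": 22,"tz": 0.4,"rz": 0,"hand": 1}
    - {"rx": 0,"ry": 0,"tx": 10.2,"ty": 26.4,"tz": 0.4,"rz": 0,"hand": 1}
    - {"rx": 0,"ry": 0,"tx": 11.9,"ty": 30.8,"tz": 0.4,"rz": 0,"hand": 1}
    - {"rx": 0,"ry": 0,"tx": 13.6,"ty": 35.2,"tz": 0.4,"rz": 0,"hand": 1}

```text
time: 1.7
eef_pos: [512.1, 112.5, 326.5]
orientation: [3.136, 0.179, -0.0]
contact_force: [-0.1, -0.0, -0.0]
gripper_width: 1.0
```

play_rows:
  steps:
    - {"rx": 0,"ry": 0,"tx": 1.7,"ty": 4.4,"tz": 0,"rz": 0,"hand": 1}
    - {"rx": 0,"ry": 0,"tx": 3.4,"ty": 8.8,"tz": 0,"rz": 0,"hand": 1}
    - {"rx": 0,"ry": 0,"tx": 5.1,"ty": 12.6,"tz": 0,"rz": 0,"hand": 1}
    - {"rx": 0,"ry": 0,"tx": 6,"ty": 14,"tz": -3,"rz": 0,"hand": 1}
    - {"rx": 0,"ry": 0,"tx": 6,"ty": 14,"tz": -7,"rz": 0,"hand": 1}
    - {"rx": 0,"ry": 0,"tx": 6,"ty": 14,"tz": -10.5,"rz": 0,"hand": 1}
    - {"rx": 0,"ry": 0,"tx": 6,"ty": 14,"tz": -12.7,"rz": 0,"hand": 1}
    - {"rx": 0,"ry": 0,"tx": 6,"ty": 14,"tz": -12.7,"rz": 0,"hand": 1}

```text
time: 2.5
eef_pos: [569.9, 249.6, 195.7]
orientation: [3.134, 0.18, -0.01]
contact_force: [0.1, 0.1, 0.1]
gripper_width: 0.7
```

play_rows:
  steps:
    - {"rx": 0,"ry": 0,"tx": 0.3,"ty": -2.5,"tz": 0.4,"rz": 0,"hand": 1}
    - {"rx": 0,"ry": 0,"tx": 0.6,"ty": -5,"tz": 0.4,"rz": 0,"hand": 1}
    - {"rx": 0,"ry": 0,"tx": 0.8,"ty": -6,"tz": 0.4,"rz": 0,"hand": 1}
    - {"rx": 0,"ry": 0,"tx": 1.0,"ty": -7,"tz": 0.4,"rz": 0,"hand": 1}
    - {"rx": 0,"ry": 0,"tx": 1.2,"ty": -8,"tz": 0.4,"rz": 0,"hand": 1}
    - {"rx": 0,"ry": 0,"tx": 1.4,"ty": -9,"tz": 0.4,"rz": 0,"hand": 1}
    - {"rx": 0,"ry": 0,"tx": 1.6,"ty": -10,"tz": 0.4,"rz": 0,"hand": 1}
    - {"rx": 0,"ry": 0,"tx": 1.8,"ty": -11,"tz": 0.4,"rz": 0,"hand": 1}

```text
time: 3.3
eef_pos: [589.9, 140.3, 203.6]
orientation: [-3.136, -0.18, 0.0]
contact_force: [-0.3, 0.6, 0.3]
gripper_width: 0.4
```

```bash
python3 - <<'E'
from h import *
s=get_state();print(s["eef_pos"].round(1),s["contact_force"].round(2))
a=get_image("scene")[:,:,::-1];b=get_image("side")[:,:,::-1]
c1=cv2.resize(a[150:450,160:560],None,fx=1,fy=1);c2=b[130:430,180:580]
cv2.imwrite("pics/e.png",np.hstack([c1,c2]))
E
```

```text
[589.9 140.3 203.6] [-0.28  0.63  0.33]
```

View pics/e.png

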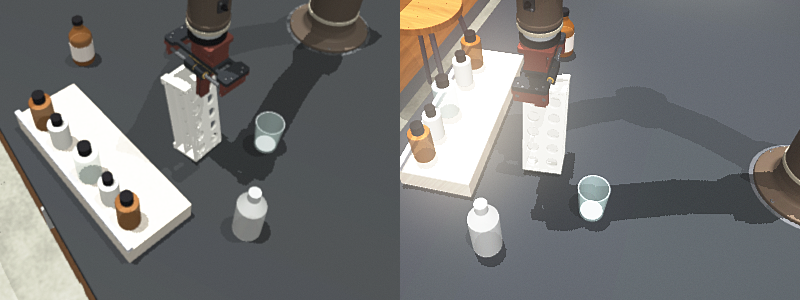

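The rack leans cleanly, with the finger on the centre of the top strip. Continuing.

play_rows:
  steps:
    - {"rx": 0,"ry": 0,"tx": 0.1,"ty": -0.8,"tz": 0,"rz": 0,"hand": 1}
    - {"rx": 0,"ry": 0,"tx": 0.3,"ty": -1.6,"tz": 0,"rz": 0,"hand": 1}
    - {"rx": 0,"ry": 0,"tx": 0.4,"ty": -2.4,"tz": 0,"rz": 0,"hand": 1}
    - {"rx": 0,"ry": 0,"tx": 0.5,"ty": -3.2,"tz": 0,"rz": 0,"hand": 1}
    - {"rx": 0,"ry": 0,"tx": 0.6,"ty": -4.0,"tz": 0,"rz": 0,"hand": 1}
    - {"rx": 0,"ry": 0,"tx": 0.7,"ty": -4.6,"tz": 0,"rz": 0,"hand": 1}
    - {"rx": 0,"ry": 0,"tx": 0.7,"ty": -4.6,"tz": 0,"rz": 0,"hand": 1}
    - {"rx": 0,"ry": 0,"tx": 0.7,"ty": -4.6,"tz": 0,"rz": 0,"hand": 1}

```text
time: 4.2
eef_pos: [596.8, 94.9, 203.7]
orientation: [-3.136, -0.18, -0.0]
contact_force: [0.8, 0.1, 0.8]
gripper_width: 0.8
```

```bash
python3 - <<'E'
from h import *
s=get_state();print(s["eef_pos"].round(1),s["contact_force"].round(2))
a=get_image("scene")[:,:,::-1];b=get_image("side")[:,:,::-1]
cv2.imwrite("pics/fa.png",a);cv2.imwrite("pics/fb.png",b)
c=np.hstack([a[180:330,200:400],b[150:300,230:430]])
cv2.imwrite("pics/f.png",cv2.resize(c,None,fx=2,fy=2))
E
```

```text
[596.8  94.9 203.7] [0.81 0.11 0.81]
```

View pics/f.png

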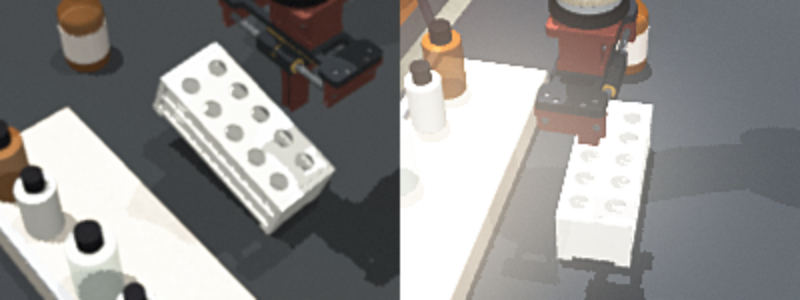

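```bash
python3 - <<'E'
from h import *
o=np.array([732,48.5]);ex=np.array([.9945,.1045]);ey=np.array([-.1045,.9945])
def r(P):d=P[:2]-o;return P.round(1),np.round([d@ex,d@ey],1)
for k,s in dict(farR=(280,221),farO=(309,201.5),nearO=(366.5,265),nearR=(334,291)).items():print(k,*r(onz("scene",s,75)))
for k,s in dict(nearR=(309,264),nearO=(345.5,268),farO=(356,202)).items():print(k,*r(onz("side",s,75)))
print(tri((366.5,265),(345.5,268)),tri((309,201.5),(356,202)))
E
```

```text
farR [ 644.7 -127.4   75. ] [-105.2 -165.8]
farO [ 543.  -146.3   75. ] [-208.3 -174. ]
nearO [548.8 115.4  75. ] [-175.2   85.7]
nearR [656.4 134.7  75. ] [-66.1  93.6]
nearR [626.6 118.3  75. ] [-97.5  80.5]
nearO [543.1 102.8  75. ] [-182.2   73.7]
farO [ 584.6 -128.4   75. ] [-165.  -160.5]
[544.22375838 107.36796916  72.1399056 ] [572.63052092 -94.04665682 118.27232543]
```

```bash
python3 - <<'E'
from h import *
for n in("scene","side"):
  im=cv2.imread("pics/f%s.png"%n[0].replace('s','a' if n=="scene" else 'b'))
  hsv=cv2.cvtColor(im,cv2.COLOR_BGR2HSV)
  m=((hsv[:,:,2]>(205 if n=="scene" else 200))&(hsv[:,:,1]<60)).astype(np.uint8)
  for c in cv2.findContours(m,0,2)[0]:
    if cv2.contourArea(c)>500 and 260<c[:,0,0].mean()<400 and c[:,0,1].mean()>150:
      h=cv2.convexHull(c);q=cv2.approxPolyDP(h,3,True)[:,0];print(n,cv2.contourArea(c))
      for u in q:print(u,onz(n,u,75).round(),onz(n,u,0).round())
E
```

```text
scene 3117.5
[305 202] [ 553. -151.   75.] [ 513. -219.    0.]
[366 264] [548. 112.  75.] [507.  66.  -0.]
[333 292] [660. 136.  75.] [628.  91.   0.]
[279 233] [668. -92.  75.] [ 638. -155.    0.]
[281 218] [ 637. -135.   75.] [ 604. -202.    0.]
side 756.5
[263 328] [655. 312.  75.] [683. 269.   0.]
[276 340] [619. 329.  75.] [643. 288.   0.]
[278 350] [606. 349.  75.] [629. 309.   0.]
[270 360] [612. 374.  75.] [636. 337.   0.]
[258 362] [632. 385.  75.] [658. 349.  -0.]
[250 358] [650. 382.  75.] [678. 346.  -0.]
[247 346] [667. 360.  75.] [696. 322.   0.]
[255 329] [669. 319.  75.] [698. 277.  -0.]
side 979.0
[375 305] [453. 182.  75.] [461. 127.   0.]
[383 308] [435. 184.  75.] [441. 129.   0.]
[390 320] [414. 209.  75.] [419. 156.   0.]
[381 344] [418. 271.  75.] [423. 224.   0.]
[369 349] [438. 289.  75.] [444. 244.   0.]
[360 341] [459. 277.  75.] [468. 231.  -0.]
[358 314] [481. 216.  75.] [492. 164.   0.]
[364 307] [474. 195.  75.] [484. 141.   0.]
side 2643.5
[355 202] [ 587. -128.   75.] [ 608. -213.    0.]
[344 282] [534. 143.  75.] [550.  84.   0.]
[309 278] [612. 158.  75.] [636. 100.  -0.]
[308 254] [640.  90.  75.] [666.  25.   0.]
[317 218] [662. -36.  75.] [ 690. -112.    0.]
[335 200] [ 640. -118.   75.] [ 666. -203.    0.]
```

play_rows:
  steps:
    - {"rx": 0,"ry": 0,"tx": -2.5,"ty": -2.5,"tz": 0,"rz": 0,"hand": 1}
    - {"rx": 0,"ry": 0,"tx": -5.5,"ty": -5.5,"tz": 0,"rz": 0,"hand": 1}
    - {"rx": 0,"ry": 0,"tx": -8.5,"ty": -8.5,"tz": 0,"rz": 0,"hand": 1}
    - {"rx": 0,"ry": 0,"tx": -11.5,"ty": -10.5,"tz": 0,"rz": 0,"hand": 0}
    - {"rx": 0,"ry": 0,"tx": -11.5,"ty": -10.5,"tz": 0,"rz": 0,"hand": 0}
    - {"rx": 0,"ry": 0,"tx": -11.5,"ty": -10.5,"tz": 0,"rz": 0,"hand": 0}

```text
time: 4.9
eef_pos: [482.1, -10.2, 204.2]
orientation: [3.136, 0.179, 0.002]
contact_force: [0.6, 0.6, 1.2]
gripper_width: 21.1
```

```bash
python3 - <<'E'
from h import *
s=get_state();print(s["eef_pos"].round(1),s["gripper_width"])
a=get_image("scene")[:,:,::-1];b=get_image("side")[:,:,::-1]
cv2.imwrite("pics/ga.png",a);cv2.imwrite("pics/gb.png",b)
c=np.hstack([a[180:330,200:400],b[150:300,230:430]])
cv2.imwrite("pics/g.png",cv2.resize(c,None,fx=2,fy=2))
for n,im,t in(("scene",a,205),("side",b,200)):
  hsv=cv2.cvtColor(im,cv2.COLOR_BGR2HSV)
  m=((hsv[:,:,2]>t)&(hsv[:,:,1]<60)).astype(np.uint8)
  for c in cv2.findContours(m,0,2)[0]:
    if cv2.contourArea(c)>1000 and 260<c[:,0,0].mean()<400 and c[:,0,1].mean()>150:
      q=cv2.approxPolyDP(cv2.convexHull(c),3,True)[:,0]
      for u in q:print(n,u,onz(n,u,75).round(),onz(n,u,0).round())
E
```

```text
[482.1 -10.2 204.2] 21.09242687291889
scene [273 229] [ 674. -113.   75.] [ 644. -178.    0.]
scene [299 212] [ 586. -128.   75.] [ 549. -194.    0.]
scene [358 258] [553.  87.  75.] [512.  38.   0.]
scene [329 283] [653. 109.  75.] [621.  63.   0.]
scene [279 242] [684. -66.  75.] [ 654. -127.    0.]
side [322 199] [ 674. -111.   75.] [ 704. -195.   -0.]
side [356 202] [ 585. -128.   75.] [ 606. -214.    0.]
side [344 282] [534. 143.  75.] [550.  84.   0.]
side [308 278] [614. 158.  75.] [638. 101.   0.]
side [308 254] [640.  90.  75.] [666.  25.   0.]
```

View pics/g.png

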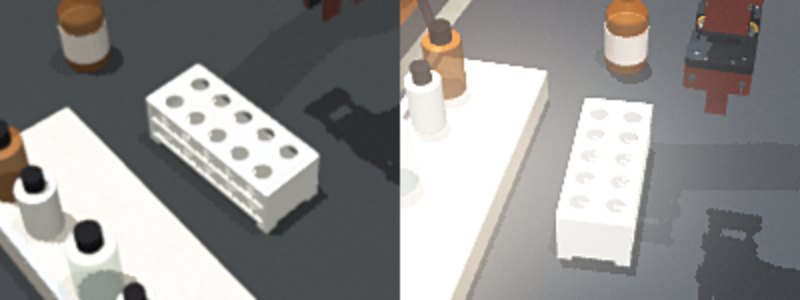

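Rack is settled on its feet: centre (610,-12), yaw 0.18, against expected (611,-11). Descending on its robot side with the jaws open along the riser.

play_rows:
  steps:
    - {"rx": 0,"ry": 0,"tx": 0.8,"ty": -1.4,"tz": -4,"rz": 0,"hand": 0}
    - {"rx": 0,"ry": 0,"tx": 0.8,"ty": -1.4,"tz": -8.5,"rz": 0,"hand": 0}
    - {"rx": 0,"ry": 0,"tx": 0.8,"ty": -1.4,"tz": -13,"rz": 0,"hand": 0}
    - {"rx": 0,"ry": 0,"tx": 0.8,"ty": -1.4,"tz": -16.5,"rz": 0,"hand": 0}
    - {"rx": 0,"ry": 0,"tx": 0.8,"ty": -1.4,"tz": -18.1,"rz": 0,"hand": 0}
    - {"rx": 0,"ry": 0,"tx": 2.5,"ty": -1.2,"tz": -18.1,"rz": 0,"hand": 0}
    - {"rx": 0,"ry": 0,"tx": 4.5,"ty": -1.0,"tz": -18.1,"rz": 0,"hand": 0}
    - {"rx": 0,"ry": 0,"tx": 5.5,"ty": -0.9,"tz": -18.1,"rz": 0,"hand": 0}

```text
time: 5.8
eef_pos: [539.1, -17.3, 22.1]
orientation: [-3.135, -0.183, -0.001]
contact_force: [0.7, -0.1, 0.8]
gripper_width: 87.2
```

play_rows:
  steps:
    - {"rx": 0,"ry": 0,"tx": 1.2,"ty": 0.1,"tz": 0,"rz": 0,"hand": 0}
    - {"rx": 0,"ry": 0,"tx": 2.4,"ty": 0.2,"tz": 0,"rz": 0,"hand": 0}
    - {"rx": 0,"ry": 0,"tx": 3.6,"ty": 0.4,"tz": 0,"rz": 0,"hand": 0}
    - {"rx": 0,"ry": 0,"tx": 4.8,"ty": 0.5,"tz": 0,"rz": 0,"hand": 0}
    - {"rx": 0,"ry": 0,"tx": 6.0,"ty": 0.6,"tz": 0,"rz": 0,"hand": 0}
    - {"rx": 0,"ry": 0,"tx": 7.2,"ty": 0.7,"tz": 0,"rz": 0,"hand": 0}
    - {"rx": 0,"ry": 0,"tx": 8.2,"ty": 0.8,"tz": 0,"rz": 0,"hand": 0}
    - {"rx": 0,"ry": 0,"tx": 8.8,"ty": 0.9,"tz": 0,"rz": 0,"hand": 0}

```text
time: 6.6
eef_pos: [625.5, -10.2, 22.5]
orientation: [3.136, 0.179, -0.0]
contact_force: [-2.7, 0.0, 0.4]
gripper_width: 87.8
```

Pushing with 2.7 N of sliding friction. About 12 mm is left, in small steps with a force check.

play_rows:
  steps:
    - {"rx": 0,"ry": 0,"tx": 0.3,"ty": 0,"tz": 0,"rz": 0,"hand": 0}
    - {"rx": 0,"ry": 0,"tx": 0.6,"ty": 0.1,"tz": 0,"rz": 0,"hand": 0}
    - {"rx": 0,"ry": 0,"tx": 0.9,"ty": 0.1,"tz": 0,"rz": 0,"hand": 0}
    - {"rx": 0,"ry": 0,"tx": 0.9,"ty": 0.1,"tz": 0,"rz": 0,"hand": 0}

```text
time: 7.0
eef_pos: [634.2, -9.1, 22.7]
orientation: [-3.136, -0.18, -0.001]
contact_force: [0.3, -0.1, -0.0]
gripper_width: 88.0
```

play_rows:
  steps:
    - {"rx": 0,"ry": 0,"tx": 0.2,"ty": 0,"tz": 0,"rz": 0,"hand": 0}
    - {"rx": 0,"ry": 0,"tx": 0.3,"ty": 0,"tz": 0,"rz": 0,"hand": 0}
    - {"rx": 0,"ry": 0,"tx": 0.3,"ty": 0,"tz": 0,"rz": 0,"hand": 0}

```text
time: 7.3
eef_pos: [635.7, -9.1, 22.7]
orientation: [3.136, 0.18, -0.003]
contact_force: [-5.1, 0.8, 4.0]
gripper_width: 87.8
```

play_rows:
  steps:
    - {"rx": 0,"ry": 0,"tx": 0.1,"ty": 0,"tz": 0,"rz": 0,"hand": 0}
    - {"rx": 0,"ry": 0,"tx": 0.2,"ty": 0,"tz": 0,"rz": 0,"hand": 0}
    - {"rx": 0,"ry": 0,"tx": 0.2,"ty": 0,"tz": 0,"rz": 0,"hand": 0}

```text
time: 7.6
eef_pos: [635.7, -9.0, 22.7]
orientation: [3.136, 0.179, -0.009]
contact_force: [-13.0, 0.2, 9.8]
gripper_width: 87.7
```

```bash
python3 - <<'E'
from h import *
s=get_state();print(s["eef_pos"].round(1),s["contact_force"].round(1),s["torque"].round(2))
a=get_image("scene")[:,:,::-1];b=get_image("side")[:,:,::-1]
c=np.hstack([a[205:330,200:400],b[150:275,220:420]])
cv2.imwrite("pics/i.png",cv2.resize(c,None,fx=2,fy=2,interpolation=cv2.INTER_CUBIC))
E
```

```text
[635.7  -9.   22.7] [-13.    0.2   9.8] [-0.2   2.29 -0.4 ]
```

View pics/i.png

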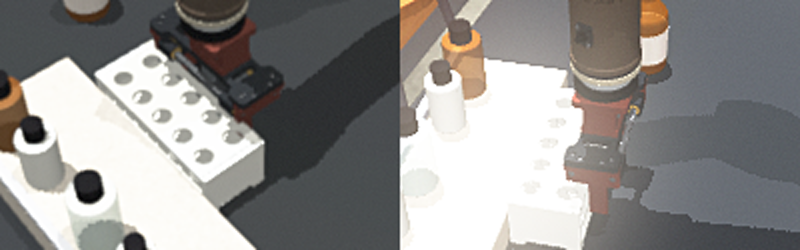

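Stalled at x=635.7 with 13 N (predicted stop 637.5), so the rack is pressed flush. Backing off and rising.

play_rows:
  steps:
    - {"rx": 0,"ry": 0,"tx": -0.4,"ty": 0,"tz": 0,"rz": 0,"hand": 0}
    - {"rx": 0,"ry": 0,"tx": -1.5,"ty": -0.2,"tz": 0,"rz": 0,"hand": 0}
    - {"rx": 0,"ry": 0,"tx": -4.5,"ty": -0.5,"tz": 0,"rz": 0,"hand": 0}
    - {"rx": 0,"ry": 0,"tx": -8.5,"ty": -0.9,"tz": 0,"rz": 0,"hand": 0}
    - {"rx": 0,"ry": 0,"tx": -12,"ty": -1.2,"tz": 0,"rz": 0,"hand": 0}
    - {"rx": 0,"ry": 0,"tx": -14,"ty": -4,"tz": 4,"rz": 0,"hand": 0}
    - {"rx": 0,"ry": 0,"tx": -15,"ty": -7,"tz": 8,"rz": 0,"hand": 0}
    - {"rx": 0,"ry": 0,"tx": -16,"ty": -10,"tz": 12,"rz": 0,"hand": 0}

```text
time: 8.5
eef_pos: [478.4, -107.2, 140.2]
orientation: [3.136, 0.181, 0.0]
contact_force: [0.5, -0.2, 0.8]
gripper_width: 88.3
```

play_rows:
  steps:
    - {"rx": 0,"ry": 0,"tx": -1,"ty": -4,"tz": 2,"rz": 0,"hand": 0}
    - {"rx": 0,"ry": 0,"tx": -2,"ty": -8.5,"tz": 4,"rz": 0,"hand": 0}
    - {"rx": 0,"ry": 0,"tx": -3,"ty": -13,"tz": 6,"rz": 0,"hand": 0}
    - {"rx": 0,"ry": 0,"tx": -4,"ty": -17.5,"tz": 8,"rz": 0,"hand": 0}
    - {"rx": 0,"ry": 0,"tx": -4,"ty": -17.5,"tz": 8,"rz": 0,"hand": 0}

```text
time: 9.0
eef_pos: [438.1, -289.0, 221.3]
orientation: [3.132, 0.164, 0.004]
contact_force: [0.1, -0.2, -0.9]
gripper_width: 88.3
```

```bash
python3 - <<'E'
from h import *
s=get_state();print(s["eef_pos"].round(1),s["contact_force"].round(1))
a=get_image("scene")[:,:,::-1];b=get_image("side")[:,:,::-1]
cv2.imwrite("pics/ja.png",a);cv2.imwrite("pics/jb.png",b)
c1=cv2.resize(a[205:325,220:360],None,fx=5,fy=5,interpolation=cv2.INTER_CUBIC)
cv2.imwrite("pics/j.png",c1)
c2=cv2.resize(b[160:290,230:370],None,fx=4.6,fy=4.6,interpolation=cv2.INTER_CUBIC)
cv2.imwrite("pics/k.png",c2)
# shift of loose things between first and last picture
for n,o,w in(("scene","a",a),("side","b",b)):
  o=cv2.imread("pics/%s.png"%o)
  d=cv2.absdiff(o,w).max(2)
  R={"scene":dict(amb=(225,165,260,218),bk=(412,260,447,305),wash=(390,335,430,392)),"side":dict(amb=(330,136,358,190),bk=(355,303,393,352),wash=(245,327,285,388))}[n]
  for k,(x0,y0,x1,y1) in R.items():
    T=o[y0:y1,x0:x1];r=cv2.matchTemplate(w[y0-8:y1+8,x0-8:x1+8],T,cv2.TM_CCOEFF_NORMED);_,v,_,l=cv2.minMaxLoc(r);print(n,k,(l[0]-8,l[1]-8),round(v,3))
E
```

```text
[ 438.1 -289.   221.3] [ 0.1 -0.2 -0.9]
scene amb (0, 0) 0.995
scene bk (0, 0) 1.0
scene wash (0, 0) 0.999
side amb (0, 0) 0.999
side bk (0, 0) 0.999
side wash (0, 0) 0.999
```

View pics/j.png

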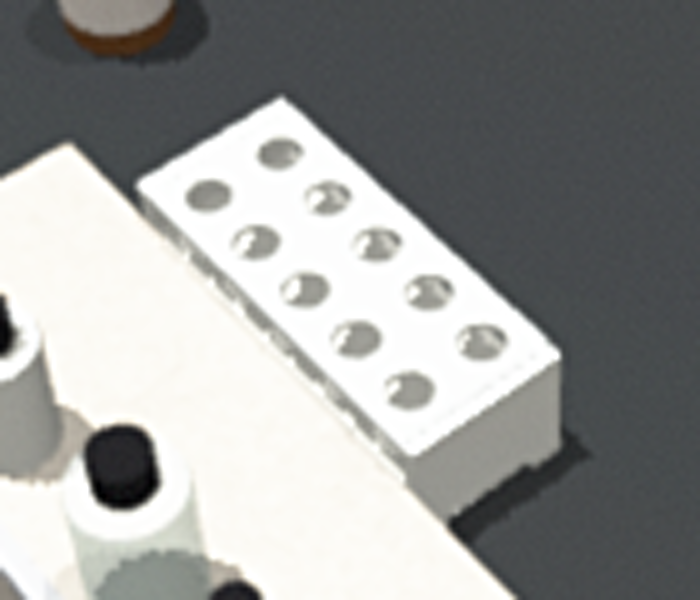

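View pics/k.png

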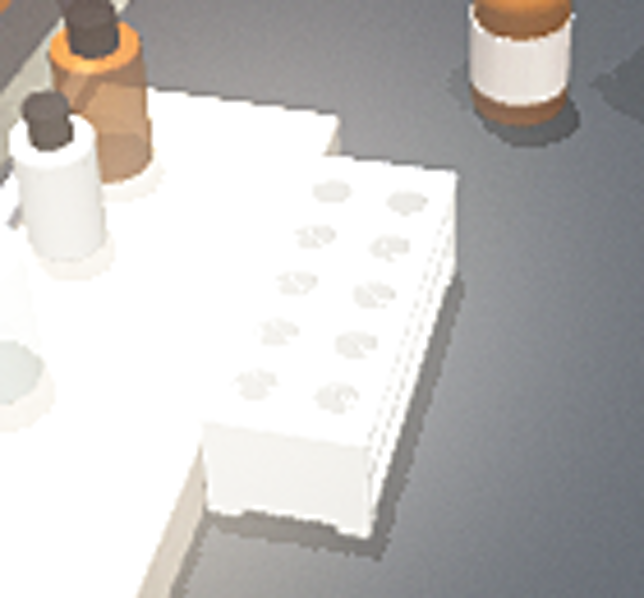

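```bash
python3 - <<'E'
from h import *
o=np.array([732,48.5]);ex=np.array([.9945,.1045]);ey=np.array([-.1045,.9945])
for n,q in(("scene",dict(fr=(247.4,241.6),nr=(302.4,296.4),fo=(276.4,224),no=(332.2,275.6))),("side",dict(fo=(230+457/4.6,160+173/4.6),no=(230+364/4.6,160+444/4.6),nr=(230+205/4.6,160+423/4.6),fr=(230+328/4.6,160+156/4.6)))):
  for k,u in q.items():
    P=onz(n,u,75);d=P[:2]-o;print(n,k,P.round(1),np.round([d@ex,d@ey],1))
E
```

```text
scene fr [ 748.6 -111.7   75. ] [  -0.2 -161. ]
scene nr [724.3 106.8  75. ] [-1.5 58.8]
scene fo [ 657.8 -123.4   75. ] [ -91.7 -163.2]
scene no [634.6  95.7  75. ] [-92.   57.2]
side fo [ 657.5 -122.7   75. ] [ -92.  -162.5]
side no [634.4  96.2  75. ] [-92.   57.7]
side nr [717.2 108.9  75. ] [-8.4 61.7]
side fr [ 734.4 -112.9   75. ] [ -14.5 -160.7]
```

```bash
python3 -c "
from plant import *
print(close_job())"
```

```text
the job is handed in; nothing more can be done
None
```

The rack now stands on its four feet, holes up, with its long side against the front of the riser. I tipped it by pushing the top of the hole face with closed fingers. I then slid it about 80 mm with the open jaws until it stalled against the riser at 13 N. I backed the arm clear and handed the job in at about 9 s.

**Last checks:**
- **Position:** in the scene view the rack's riser-side corners lie 0 to 1.5 mm from the riser face.
- **Alignment:** both views put the robot-side edge 92 mm out at both ends, so the rack is parallel to the riser. It spans about -162 to +58 mm of the riser's ±230 mm.
- **Loose items:** the beaker and both bottles show zero pixel shift in both views.

**Disagreements:**
- The side view put the riser-side corners 8 to 14 mm off the face. There they are white on white and hard to pick out, so I relied on the scene view, the robot-side edge and the stall force.
- The first picture after tipping caught the rack still falling and gave inconsistent corners, so I measured again once it had settled.

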